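# Slide one dip pot into each well of the lunch box

### The arm

A 6-joint arm with a two-finger parallel gripper is mounted at the origin on the work surface. World frame = base frame: x ahead of the robot, y to its left, z up, the work surface at z = 0. Lengths are in m, angles in rad, forces in N, time in s.
With the tool pointing down it reaches from about 0.375 to 0.925 m from the base axis. Payload 5.7 kg.
Tool frame: the origin (TCP) lies between the finger pads; the fingertips stand 17 mm ahead of it and the grasp point (between the pads) lies 2 mm behind it; z points along the fingers, y is the direction in which the jaws open and shut (so a half turn about z gives the same grasp; the last joint's range is limited). The gripper opens to 88 mm and grips with 3 to 60 N. Pads are 20 mm wide; open, the fingers measure 115 mm over their backs; the gripper's body (75 mm by 178 mm) begins 61 mm behind the grasp point.
Start: joints at [-1.417, 0.359, 1.51, -0, 1.272, -0.115], TCP at [0.159, -0.578, 0.24] pointing down, gripper open.
Joint ranges: [-2.97, 2.97], [-1.01, 2.36], [0.21, 2.38], [-0.96, 4.11], [0.2, 2.71], [-2.98, 2.98]. Speed limits (rad/s): [2.39, 2.39, 3.14, 3.14, 3.14, 3.14].

### API

Orientations are given as a unit quaternion [x, y, z, w].
In Python, from station import status, optics, env, models gives the robot as it stands. The module is installed in compiled form; this text tells all that it offers.
- The arm moves only by the shell command python3 -m creep 'ROWS' [FORCE]. ROWS is JSON, a list of rows, each an object with "jaw": the closure, from -1 (fully open) to 1 (shut), so that 0 is half open; "offset": the shift along the tool's x, y, z in cm, a list of three; "rotation": the turn, a rotation vector about the tool's x, y, z in rad, a list of three. In form: [{"jaw": jaw, "offset": [tx, ty, tz], "rotation": [ax, ay, az]}, ...]. A call has 1 to 12 rows; each row is the pose to reach, as a shift and turn from the pose measured when the call began, along the tool's axes at that moment; what a row does not reach only later rows make up. A row lasts 1/10 s, in which the tool goes at most 50 mm and 8.59 degrees, less where a joint would pass 70% of its speed; a pose out of reach is approached as far as the arm can. A call with a gripper value outside its range is refused whole. The fingers move at their own pace and stop on an object; FORCE is the grip in N (left out, the last holds). Time passes only in rows, so rows that repeat a pose let the fingers close. It gives the time, the measured TCP pose, the force and the opening at its end, in the units of the state.
- status.get_state(): the state, without advancing time (a new reading comes with each control period).
- optics.capture(name): name is "side" or "top"; returns the picture (384x512x3 uint8, red, green, blue); there is no depth.
- optics.calibration(name): a dict with "fx", "fy", "cx", "cy" (pixels), "rvec" (rotation vector, rad) and "tvec" (3), from world to camera coordinates, as OpenCV has them. Camera axes: x right, y down, z forward; pixel columns grow to the right and rows downward; lengths in m; the calibration is good to about 2 mm. A picture is of the moment at which its call begins. calibration takes no time and is no camera call.
- env.hand_in(): hands the job in, once; it reports no verdict.
Trained networks look in the newest picture that a camera, given by its name, has taken for a name from the list of things; names that differ only in an ending like _2 or _b are one class to them, and where a whole thing is asked for, a point or a joint stands for the part that bears it (a point fixed in the world has none). Each returns a list of dicts, best first, with "score" (0 to 1); they miss things now and then, are a little off and sometimes report something else, mostly with a low value. They report only what shows in the picture. A call takes as long as a camera call.
- models.boxes_of(thing, camera): "at" ([x, y, z] in m, in world coordinates, good to about 4 mm: the middle of the surface that is visible of it).
- models.tip_of(thing, camera): "at" ([x, y, z] in m, in world coordinates, good to about 4 mm: a listed point, or the origin of a listed thing).
The state is a dict: "clock": time; "q": joint angles; "joint_velocities": joint speeds; "tau": joint torques, N m; "tcp_pos": TCP position; "tool_rot": TCP orientation; "contact_force": force on the tool from outside, world axes, zero at the start; "wrist_torque": the same for the moment, N m; "width": finger opening in m.
Only numpy, scipy, OpenCV 4.12 (cv2) and the standard library are available. Lean on these libraries where they do the work, as an engineer would, in place of code of your own. Each camera call takes 0.05 s, during which the arm holds its last target.

### The job

Pack the open lunch box: slide the three lidded dip pots off the wooden board so that one pot lies flat in each of the box's three wells, lid up. The lids are only resting on, so push the pots along the board and do not pick them up, and leave the ramekin, sippy cup, pump dispenser and box lid where they stand.

Things in the scene. Friction and masses are not known exactly. Their poses are not given: they have to be found in the camera images.
- packer: fixed wooden board with an open turquoise lunch box docked at its far edge. Origin: worktop level, middle of the straight joint of board and box; x from board to box (away from the robot), y left along the joint. Board: x -150..0, y -125..125 mm, flat top 32 mm over the worktop. Box: x 0..74, y -107..107 mm, walls and dividers 4 mm thick, tops 30 mm up: pots pushed over the edge drop in.
- well_left (a point): centre of the floor of the left well (seen from the robot; left is the packer's +y). Square well, 66 by 66 mm inside, floor 18 mm above the worktop and 14 mm below the board's top. The three wells stand in a row along y, 70 mm apart, centred at x = 37 mm of the packer. Axes as the packer's.
- well_middle (a point): centre of the floor of the middle well (seen from the robot; left is the packer's +y). Square well, 66 by 66 mm inside, floor 18 mm above the worktop and 14 mm below the board's top. The three wells stand in a row along y, 70 mm apart, centred at x = 37 mm of the packer. Axes as the packer's.
- well_right (a point): centre of the floor of the right well (seen from the robot; left is the packer's +y). Square well, 66 by 66 mm inside, floor 18 mm above the worktop and 14 mm below the board's top. The three wells stand in a row along y, 70 mm apart, centred at x = 37 mm of the packer. Axes as the packer's.
- pot_red: round lidded dip pot, white body, red lid, rigid, 45 g, 44 mm diameter and 22 mm tall, standing on the board. Origin: centre of its underside; z is up out of its lid; its yaw means nothing.
- pot_yellow: round lidded dip pot, white body, yellow lid, rigid, 45 g, 44 mm diameter and 22 mm tall, standing on the board. Origin: centre of its underside; z is up out of its lid; its yaw means nothing.
- pot_blue: round lidded dip pot, white body, blue lid, rigid, 45 g, 44 mm diameter and 22 mm tall, standing on the board. Origin: centre of its underside; z is up out of its lid; its yaw means nothing.
- ramekin: bystander: white ceramic ramekin, 90 mm across, 48 mm tall, loose on the worktop to one side of the board. Origin: centre of its underside.
- sippy_cup: bystander: pink sippy cup with a white spouted lid and two white handles (along its y, 122 mm overall), 107 mm tall, loose on the worktop to one side of the board. Origin: centre of its underside.
- dispenser: bystander: white plastic pump-top dispenser, 72 mm diameter, 175 mm tall, its nozzle points along its -x. It stands loose on the worktop to the right. Origin: centre of its underside.
- box_lid: bystander: the lunch box's turquoise lid with white clips, 82 by 230 by 14 mm, lying flat and loose on the worktop, left of the box. Origin: centre of its underside.

How it is judged:
At the end, for the whole second after the job is handed in: Each of the three wells holds one of the pots (any colour): its underside within 20 mm of the well's centre seen from above and less than 24 mm above the worktop (down on the well's floor, not on a divider or another pot), upright within 0.2 rad with the lid up, and at rest (below 0.02 m/s) (((horizontal distance between pot_red and well_left below 0.02 m and height (world z) of pot_red below 0.024 m and angle between pot_red's own z axis and vertical below 0.2 rad) or (horizontal distance between pot_yellow and well_left below 0.02 m and height (world z) of pot_yellow below 0.024 m and angle between pot_yellow's own z axis and vertical below 0.2 rad) or (horizontal distance between pot_blue and well_left below 0.02 m and height (world z) of pot_blue below 0.024 m and angle between pot_blue's own z axis and vertical below 0.2 rad)) and ((horizontal distance between pot_red and well_middle below 0.02 m and height (world z) of pot_red below 0.024 m and angle between pot_red's own z axis and vertical below 0.2 rad) or (horizontal distance between pot_yellow and well_middle below 0.02 m and height (world z) of pot_yellow below 0.024 m and angle between pot_yellow's own z axis and vertical below 0.2 rad) or (horizontal distance between pot_blue and well_middle below 0.02 m and height (world z) of pot_blue below 0.024 m and angle between pot_blue's own z axis and vertical below 0.2 rad)) and ((horizontal distance between pot_red and well_right below 0.02 m and height (world z) of pot_red below 0.024 m and angle between pot_red's own z axis and vertical below 0.2 rad) or (horizontal distance between pot_yellow and well_right below 0.02 m and height (world z) of pot_yellow below 0.024 m and angle between pot_yellow's own z axis and vertical below 0.2 rad) or (horizontal distance between pot_blue and well_right below 0.02 m and height (world z) of pot_blue below 0.024 m and angle between pot_blue's own z axis and vertical below 0.2 rad)) and linear speed of each of pot_red, pot_yellow, pot_blue below 0.02 m/s); the robot touches nothing.
It fails at once if a pot is lifted: its underside rises above 75 mm over the worktop (43 mm over the board) (height (world z) of any of pot_red, pot_yellow, pot_blue above 0.075 m).
It fails at once if the ramekin, sippy cup, dispenser or box lid is moved by more than 20 mm (distance of any of ramekin, sippy_cup, dispenser, box_lid from where it was at the start of the episode above 0.02 m).
It also fails if it takes over 64 s, if anything falls off the work surface, if the arm or the gripper's body presses on something with over 40 N, if the wrist force passes 120 N, or if a joint passes its speed limit or range.

## Working session

There is one attempt and no reset: what is moved stays moved. The work goes in short steps, Python scripts to look and compute and a shell command to move; the robot and the scene stay as the last step left them, time stands still between calls to the robot, and variables do not carry over. Pictures are saved under pics/ and viewed, and the job is handed in when it is done.

```bash
mkdir -p pics; ls
python3 - <<'E'
from station import status, optics, env, models
import cv2
s=status.get_state(); print(s)
for c in("top","side"):
    im=optics.capture(c); cv2.imwrite(f"pics/{c}0.png",im[:,:,::-1]); print(optics.calibration(c))
    for t in ["packer","well_left","well_middle","well_right","pot_red","pot_yellow","pot_blue","ramekin","sippy_cup","dispenser","box_lid"]:
        r=models.tip_of(t,c); print(c,t,[(x["score"],x["at"]) for x in r[:2]])
E
```

```text
pics
{'clock': 0.0, 'q': array([-1.41711624e+00,  3.59501461e-01,  1.51143441e+00,  2.57346633e-05,
        1.27251814e+00, -1.15115490e-01]), 'joint_velocities': array([ 0.0003878 ,  0.00076169,  0.00108686,  0.00090133,  0.00092119,
       -0.00092725]), 'tau': array([ 9.20397688e-04, -5.15378809e+01, -2.70729017e+01,  6.76086056e-02,
        3.47705721e-02, -1.36291874e-04]), 'tcp_pos': array([ 0.15923134, -0.57779025,  0.23881094]), 'tool_rot': array([ 9.90982282e-01,  1.33989738e-01, -5.65121285e-06, -9.30745380e-04]), 'contact_force': array([-0.65079136, -0.12101877,  0.77278247]), 'wrist_torque': array([-0.01748325, -0.05014199,  0.04572275]), 'width': 0.08783771924738618}
{'fx': 491.44482174097755, 'fy': 491.44482174097755, 'cx': 243.22657010021518, 'cy': 190.24025439334991, 'rvec': array([ 2.22790913, -2.17531481,  0.03376206]), 'tvec': array([-0.01444575,  0.58284185,  1.23711984])}
top packer [(0.82, [0.6379, 0.0442, -0.0032])]
top well_left [(0.96, [0.6621, 0.1198, 0.017])]
top well_middle [(0.89, [0.6809, 0.0504, 0.0251]), (0.31, [0.563, -0.0479, 0.0336])]
top well_right
[... 500 characters left out ...]
 'tvec': array([0.58086098, 0.11605599, 0.83731689])}
side packer [(0.89, [0.6409, 0.0449, 0.0012])]
side well_left [(0.82, [0.6591, 0.1204, 0.0169])]
side well_middle [(0.71, [0.6786, 0.0565, 0.0176])]
side well_right [(0.71, [0.6879, -0.0141, 0.0166])]
side pot_red [(0.84, [0.526, 0.1096, 0.0309]), (0.34, [0.664, 0.1166, 0.0154])]
side pot_yellow [(0.65, [0.7113, 0.3724, 0.0015]), (0.63, [0.5451, 0.0253, 0.031])]
side pot_blue [(0.66, [0.5608, -0.0462, 0.0326])]
side ramekin [(0.75, [0.45, -0.3564, 0.0033]), (0.34, [0.6887, -0.0137, 0.0163])]
side sippy_cup [(0.62, [0.4966, 0.3846, -0.0034])]
side dispenser [(0.72, [0.6838, -0.3548, 0.0024])]
side box_lid [(0.75, [0.7087, 0.3706, 0.0017])]
```

View pics/top0.png

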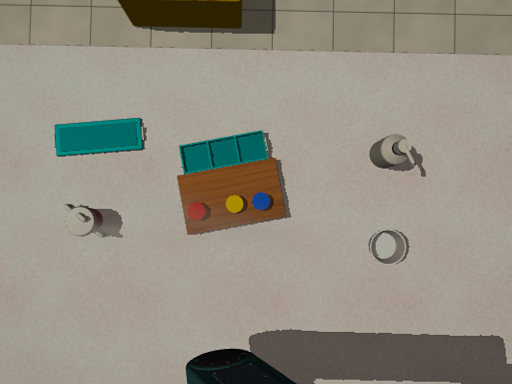

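View pics/side0.png

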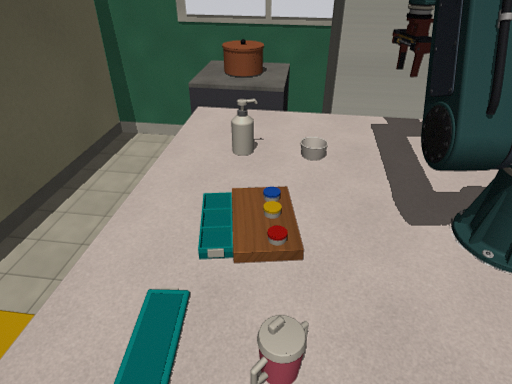

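The top view shows the board with red (197,211), yellow (235,204) and blue (262,201) pots, with the box beyond it. Next I'll measure the board corners and the lids.

```bash
cat > h.py <<'E'
import numpy as np, cv2
from station import status, optics
from scipy.spatial.transform import Rotation as R
def ray(cam,uv,z):
    k=optics.calibration(cam); Rm=R.from_rotvec(k["rvec"]).as_matrix(); t=np.array(k["tvec"])
    d=Rm.T@np.array([(uv[0]-k["cx"])/k["fx"],(uv[1]-k["cy"])/k["fy"],1]); c=-Rm.T@t
    return c+d*(z-c[2])/d[2]
def blobs(cam,im):
    hsv=cv2.cvtColor(im,cv2.COLOR_RGB2HSV); out={}
    for n,(lo,hi) in dict(red=((0,200,110),(6,255,255)),yellow=((21,180,120),(32,255,255)),blue=((105,150,80),(125,255,255))).items():
        m=cv2.inRange(hsv,lo,hi)
        k,l,s,c=cv2.connectedComponentsWithStats(m)
        i=[j for j in range(1,k) if 30<s[j,4]<900 and s[j,0]>100 and s[j,1]>100]
        if i: i=max(i,key=lambda j:s[j,4]); out[n]=(c[i],s[i,4])
    return out
E
python3 - <<'E'
from h import *
im=optics.capture("top"); hsv=cv2.cvtColor(im,cv2.COLOR_RGB2HSV)
roi=np.zeros(im.shape[:2],np.uint8); roi[120:245,165:300]=255
wood=cv2.inRange(hsv,(3,90,40),(20,255,200))&roi
teal=cv2.inRange(hsv,(80,100,40),(98,255,255))&roi
wood=cv2.morphologyEx(wood,cv2.MORPH_CLOSE,np.ones((5,5)))
for n,m,z in(("wood",wood,.032),("teal",teal,.030)):
    c=max(cv2.findContours(m,0,1)[0],key=cv2.contourArea); r=cv2.minAreaRect(c); b=cv2.boxPoints(r)
    P=np.array([ray("top",p,z) for p in b]); print(n,r); print(P.round(4), P.mean(0).round(4))
    e=np.diff(P[[0,1,2]],axis=0); print(np.linalg.norm(e,axis=1), np.degrees(np.arctan2(e[:,1],e[:,0])))
for cam in("top","side"):
    I=im if cam=="top" else optics.capture("side")
    for n,(c,a) in blobs(cam,I).items(): print(cam,n,c,a,ray(cam,c,.053).round(4))
g=im[110:260,150:310]; cv2.imwrite("pics/crop0.png",cv2.resize(g,None,fx=4.5,fy=4.0*.98,interpolation=2)[:,:,::-1])
E
```

```text
wood ((231.0509490966797, 195.7432403564453), (59.8978385925293, 99.96295166015625), 79.41836547851562)
[[ 0.6152  0.1671  0.032 ]
 [ 0.6669 -0.0772  0.032 ]
 [ 0.5207 -0.1078  0.032 ]
 [ 0.4692  0.1355  0.032 ]] [0.568  0.0294 0.032 ]
[0.24969806 0.14940966] [ -78.03860463 -168.20351488]
teal ((222.81784057617188, 151.7083282470703), (29.26526641845703, 85.48657989501953), 79.4608154296875)
[[ 0.6915  0.1653  0.03  ]
 [ 0.7358 -0.0444  0.03  ]
 [ 0.6638 -0.0595  0.03  ]
 [ 0.6196  0.1498  0.03  ]] [0.6777 0.0528 0.03  ]
[0.2143376  0.07358462] [ -78.07195977 -168.21621634]
top yellow [234.01612903 203.40322581] 248 [0.5487 0.0211 0.053 ]
top blue [260.82478632 200.85470085] 234 [ 0.5566 -0.0444  0.053 ]
side red [277.11162791 231.91162791] 215 [0.5281 0.1141 0.053 ]
side yellow [272.03468208 206.76300578] 173 [0.5481 0.0241 0.053 ]
side blue [271.32867133 191.81118881] 143 [ 0.5563 -0.0393  0.053 ]
```

View pics/crop0.png

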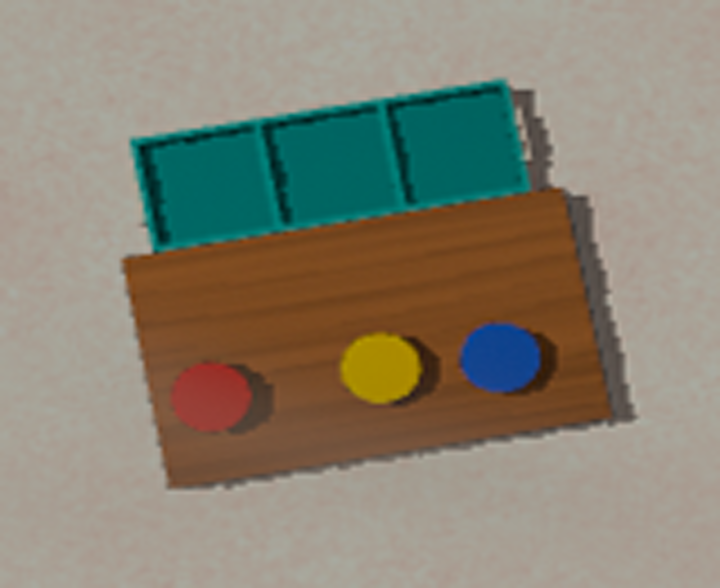

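```bash
cat >> h.py <<'E'
O=np.array([.6415,.0451]); A=np.radians(11.9)
M=np.array([[np.cos(A),np.sin(A)],[-np.sin(A),np.cos(A)]])
def pk(p): return M@(np.asarray(p)[:2]-O)
def go(*ts):
    """targets (x,y,z) mm: packer frame xy, world z -> tool offset cm from now"""
    s=status.get_state(); T=R.from_quat(s["tool_rot"]); p=s["tcp_pos"]
    print("t",s["clock"],"tcp pk mm",(pk(p)*1000).round(1),"z",(p[2]*1000).round(1),"F",s["contact_force"].round(2),"w",s["width"],"reach",np.hypot(*p[:2]).round(3))
    for x,y,z in ts:
        w=np.r_[M.T@np.array([x,y])/1000+O,z/1000]
        print((x,y,z),"offset cm",(T.inv().apply(w-p)*100).round(2),"world",w.round(3))
    # rotation to have tool x along packer x, z down
    Rd=R.from_matrix(np.array([[np.cos(A),np.sin(A),0],[np.sin(A),-np.cos(A),0],[0,0,-1]]))
    print("rot",(T.inv()*Rd).as_rotvec().round(4))
def pots(cam="top",name=None,z=.053):
    im=optics.capture(cam)
    if name: cv2.imwrite(name,cv2.resize(im[110:260,150:310],(720,600),interpolation=2)[:,:,::-1] if cam=="top" else cv2.resize(im[160:290,180:320],(640,594),interpolation=2)[:,:,::-1])
    for n,(c,a) in blobs(cam,im).items(): print(cam,n,c.round(1),a,(pk(ray(cam,c,z))*1000).round(1))
E
python3 - <<'E'
from h import *
print("red",pk(ray("top",(197.1,211.3),.053))*1000)
pots()
go((-130,-68,120),(-130,-68,53))
E
```

```text
red [-98.20191433  87.96965389]
top yellow [234.  203.4] 248 [-95.7  -4.4]
top blue [260.8 200.9] 234 [-101.6  -70.1]
t 1.35 tcp pk mm [-600.4 -510.7] z 239.6 F [-0.49  0.82 -0.11] w 0.08790377889366083 reach 0.6
(-130, -68, 120) offset cm [ 49.65 -41.31  11.97] world [ 0.528 -0.048  0.12 ]
(-130, -68, 53) offset cm [ 49.65 -41.31  18.67] world [ 0.528 -0.048  0.053]
rot [-0.0001 -0.      0.0611]
```

```bash
python3 -m creep '[{"jaw":0.4,"offset":[24,-20,0],"rotation":[0,0,0.06]},{"jaw":0.4,"offset":[24,-20,0],"rotation":[0,0,0.06]},{"jaw":0.4,"offset":[24,-20,0],"rotation":[0,0,0.06]},{"jaw":0.4,"offset":[24,-20,0],"rotation":[0,0,0.06]},{"jaw":0.4,"offset":[24,-20,0],"rotation":[0,0,0.06]},{"jaw":0.4,"offset":[48.3,-41,2],"rotation":[0,0,0.06]},{"jaw":0.4,"offset":[48.3,-41,2],"rotation":[0,0,0.06]},{"jaw":0.4,"offset":[48.3,-41,2],"rotation":[0,0,0.06]},{"jaw":0.4,"offset":[48.3,-41,2],"rotation":[0,0,0.06]},{"jaw":0.4,"offset":[48.3,-41,2],"rotation":[0,0,0.06]},{"jaw":0.4,"offset":[48.3,-41,2],"rotation":[0,0,0.06]},{"jaw":0.4,"offset":[48.3,-41,2],"rotation":[0,0,0.06]}]'
python3 - <<'E'
from h import *
go((-146,-70,120),(-146,-70,53))
E
```

```text
clock: 2.55
tcp_pos: [0.4981, -0.0812, 0.2217]
tool_rot: [0.995, 0.104, 0.0, 0.0]
contact_force: [1.7, -0.8, 0.8]
width: 0.0262
t 2.55 tcp pk mm [-166.4  -94.1] z 221.7 F [ 1.66 -0.8   0.82] w 0.02623102357397787 reach 0.505
(-146, -70, 120) offset cm [ 2.03 -2.41 10.17] world [ 0.513 -0.054  0.12 ]
(-146, -70, 53) offset cm [ 2.03 -2.41 16.87] world [ 0.513 -0.054  0.053]
rot [ 0.0004 -0.0007  0.0012]
```

```bash
python3 -m creep '[{"jaw":0.4,"offset":[2,-2.4,0],"rotation":[0,0,0]},{"jaw":0.4,"offset":[2,-2.4,5],"rotation":[0,0,0]},{"jaw":0.4,"offset":[2,-2.4,9],"rotation":[0,0,0]},{"jaw":0.4,"offset":[2,-2.4,12],"rotation":[0,0,0]},{"jaw":0.4,"offset":[2,-2.4,13],"rotation":[0,0,0]},{"jaw":0.4,"offset":[2,-2.4,13],"rotation":[0,0,0]},{"jaw":0.4,"offset":[2,-2.4,13],"rotation":[0,0,0]}]'
python3 - <<'E'
from h import *
go((-146,-70,53))
pots("top","pics/a1.png"); pots("side","pics/a1s.png")
E
```

```text
clock: 3.25
tcp_pos: [0.5138, -0.054, 0.0927]
tool_rot: [0.995, 0.104, 0.001, 0.0]
contact_force: [0.8, 0.6, 1.0]
width: 0.0265
t 3.25 tcp pk mm [-145.4  -70.6] z 92.7 F [0.76 0.64 1.01] w 0.026503089440302673 reach 0.517
(-146, -70, 53) offset cm [-0.07 -0.07  3.97] world [ 0.513 -0.054  0.053]
rot [ 0.0012 -0.0022  0.001 ]
top yellow [232.1 202.4] 177 [-92.4  -0.3]
side red [277.  232.1] 219 [-96.5  91.4]
side yellow [272.  206.8] 178 [-95.5  -1.1]
side blue [271.5 191.8] 144 [-101.1  -64.9]
```

View pics/a1s.png

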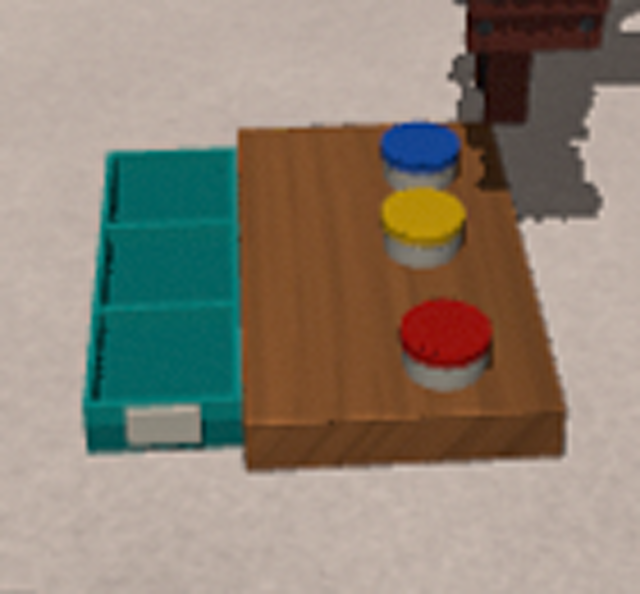

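The side view shows the fingers (490,90) behind the blue pot (420,150) and clear of it. I'll lower them and start the push.

```bash
python3 -m creep '[{"jaw":0.4,"offset":[-0.1,-0.1,2],"rotation":[0,0,0]},{"jaw":0.4,"offset":[-0.1,-0.1,3.5],"rotation":[0,0,0]},{"jaw":0.4,"offset":[-0.1,-0.1,3.9],"rotation":[0,0,0]},{"jaw":0.4,"offset":[-0.1,-0.1,3.9],"rotation":[0,0,0]},{"jaw":0.4,"offset":[0.5,-0.1,3.9],"rotation":[0,0,0]},{"jaw":0.4,"offset":[1,-0.1,3.9],"rotation":[0,0,0]},{"jaw":0.4,"offset":[1.5,-0.1,3.9],"rotation":[0,0,0]},{"jaw":0.4,"offset":[2,-0.1,3.9],"rotation":[0,0,0]},{"jaw":0.4,"offset":[2.5,-0.1,3.9],"rotation":[0,0,0]},{"jaw":0.4,"offset":[3,-0.1,3.9],"rotation":[0,0,0]},{"jaw":0.4,"offset":[3.5,-0.1,3.9],"rotation":[0,0,0]},{"jaw":0.4,"offset":[4,-0.1,3.9],"rotation":[0,0,0]}]'
python3 - <<'E'
from h import *
go((3,-70,53))
pots("top","pics/a2.png"); pots("side","pics/a2s.png")
E
```

```text
clock: 4.55
tcp_pos: [0.5537, -0.0448, 0.0544]
tool_rot: [0.995, 0.104, 0.002, 0.001]
contact_force: [-1.5, -0.2, 0.5]
width: 0.0265
t 4.55 tcp pk mm [-104.5  -69.8] z 54.4 F [-1.52 -0.15  0.48] w 0.026526527026816803 reach 0.555
(3, -70, 53) offset cm [10.75  0.03  0.18] world [ 0.659 -0.023  0.053]
rot [ 0.0018 -0.0035  0.001 ]
side red [277.1 232.1] 222 [-96.6  91.5]
side yellow [272.  207.2] 166 [-95.4   0.3]
side blue [259.6 192.5] 120 [-71.1 -63.6]
```

View pics/a2s.png

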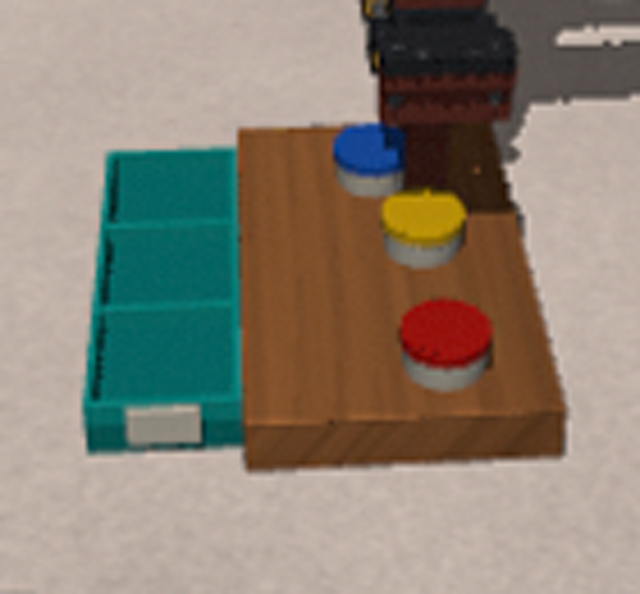

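View pics/a2.png

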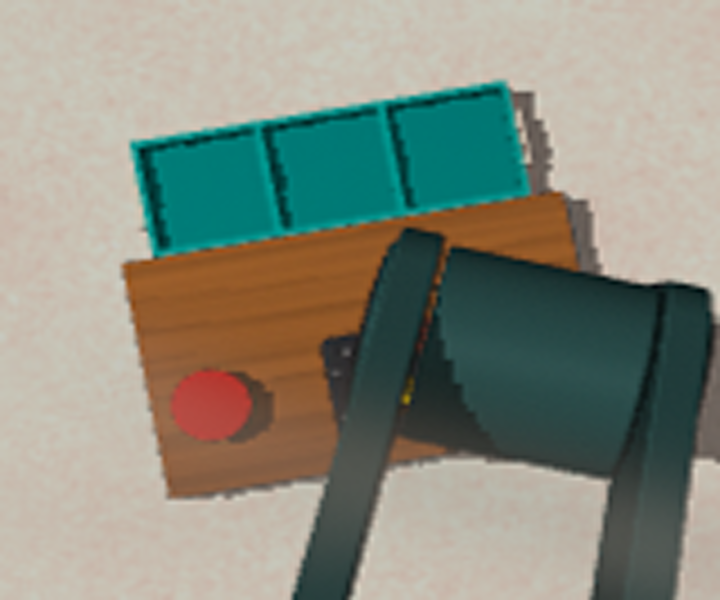

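The blue pot is sitting squarely in the cradle, at (370,155) in the side crop. I'll keep pushing.

```bash
python3 -m creep '[{"jaw":0.4,"offset":[0.7,0,0.1],"rotation":[0,0,0]},{"jaw":0.4,"offset":[1.4,0,0.1],"rotation":[0,0,0]},{"jaw":0.4,"offset":[2.1,0,0.1],"rotation":[0,0,0]},{"jaw":0.4,"offset":[2.8,0,0.1],"rotation":[0,0,0]},{"jaw":0.4,"offset":[3.5,0,0.1],"rotation":[0,0,0]},{"jaw":0.4,"offset":[4.2,0,0.1],"rotation":[0,0,0]},{"jaw":0.4,"offset":[4.9,0,0.1],"rotation":[0,0,0]},{"jaw":0.4,"offset":[5.5,0,0.1],"rotation":[0,0,0]},{"jaw":0.4,"offset":[6,0,0.1],"rotation":[0,0,0]},{"jaw":0.4,"offset":[6,0,0.1],"rotation":[0,0,0]}]'
python3 - <<'E'
from h import *
go((3,-70,53))
pots("side","pics/a3s.png")
E
```

```text
clock: 5.65
tcp_pos: [0.614, -0.0323, 0.0538]
tool_rot: [0.995, 0.104, 0.003, 0.001]
contact_force: [0.1, -0.2, -0.3]
width: 0.0263
t 5.65 tcp pk mm [-42.9 -70.1] z 53.8 F [ 0.13 -0.21 -0.35] w 0.026270978872252514 reach 0.615
(3, -70, 53) offset cm [ 4.59 -0.    0.11] world [ 0.659 -0.023  0.053]
rot [ 0.0024 -0.0055  0.0014]
side red [277.  232.2] 224 [-96.4  91.7]
side yellow [272.  206.8] 178 [-95.7  -1.3]
side blue [235.3 193.7] 119 [-10.5 -62.3]
```

View pics/a3s.png

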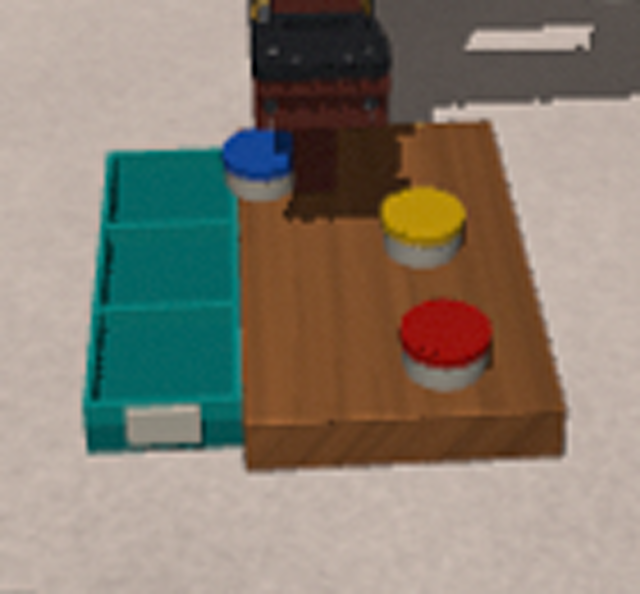

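The blue pot now overhangs the edge at (258,160). I'll push it over.

```bash
python3 -m creep '[{"jaw":0.4,"offset":[0.6,0,0.1],"rotation":[0,0,0]},{"jaw":0.4,"offset":[1.2,0,0.1],"rotation":[0,0,0]},{"jaw":0.4,"offset":[1.8,0,0.1],"rotation":[0,0,0]},{"jaw":0.4,"offset":[2.4,0,0.1],"rotation":[0,0,0]},{"jaw":0.4,"offset":[3,0,0.1],"rotation":[0,0,0]},{"jaw":0.4,"offset":[3.6,0,0.1],"rotation":[0,0,0]},{"jaw":0.4,"offset":[4.2,0,0.1],"rotation":[0,0,0]},{"jaw":0.4,"offset":[4.6,0,0.1],"rotation":[0,0,0]},{"jaw":0.4,"offset":[4.6,0,0.1],"rotation":[0,0,0]}]'
python3 - <<'E'
from h import *
go((3,-70,53))
pots("side","pics/a4s.png",.04)
E
```

```text
clock: 6.6
tcp_pos: [0.6592, -0.0227, 0.053]
tool_rot: [0.995, 0.104, 0.003, 0.001]
contact_force: [-0.4, 0.1, 0.1]
width: 0.0263
t 6.6 tcp pk mm [  3.3 -70. ] z 53.0 F [-0.42  0.1   0.13] w 0.026275393350826827 reach 0.66
(3, -70, 53) offset cm [-0.03  0.    0.  ] world [ 0.659 -0.023  0.053]
rot [ 0.0025 -0.0055  0.0015]
side red [277.  232.2] 225 [-98.7  76.3]
side yellow [271.9 206.8] 182 [-97.7 -18.9]
side blue [217.5 198.4] 128 [ 34.4 -63.2]
```

View pics/a4s.png

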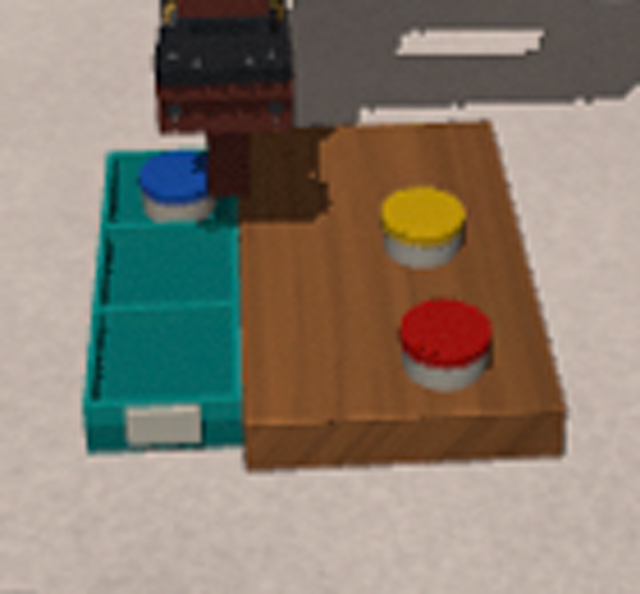

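The blue pot is down in the right well at (175,185) in the crop. I'll back off, rise and go behind the yellow pot.

```bash
python3 -m creep '[{"jaw":0.4,"offset":[-0.8,0,0],"rotation":[0,0,0]},{"jaw":0.4,"offset":[-1,0,-3],"rotation":[0,0,0]},{"jaw":0.4,"offset":[-2,0,-6],"rotation":[0,0,0]},{"jaw":0.4,"offset":[-6,-3,-6],"rotation":[0,-0.005,0]},{"jaw":0.4,"offset":[-10,-6,-6],"rotation":[0,-0.005,0]},{"jaw":0.4,"offset":[-14.2,-6.8,-6],"rotation":[0,-0.005,0]},{"jaw":0.4,"offset":[-14.2,-6.8,-6],"rotation":[0,-0.005,0]},{"jaw":0.4,"offset":[-14.2,-6.8,-5],"rotation":[0,-0.005,0]},{"jaw":0.4,"offset":[-14.2,-6.8,-4],"rotation":[0,-0.005,0]},{"jaw":0.4,"offset":[-14.2,-6.8,-4],"rotation":[0,-0.005,0]}]'
python3 - <<'E'
from h import *
go((-139,-2,53),(-45,-2,53))
pots("side","pics/b1s.png"); pots("top","pics/b1.png")
E
```

```text
clock: 7.65
tcp_pos: [0.5059, 0.0141, 0.0906]
tool_rot: [0.995, 0.104, -0.0, 0.001]
contact_force: [0.5, 0.3, -0.0]
width: 0.0264
t 7.65 tcp pk mm [-139.1   -2.4] z 90.6 F [ 0.53  0.28 -0.02] w 0.02641498782269267 reach 0.506
(-139, -2, 53) offset cm [ 0.01 -0.05  3.76] world [0.506 0.014 0.053]
(-45, -2, 53) offset cm [ 9.41 -0.04  3.75] world [0.598 0.034 0.053]
rot [0.0019 0.0012 0.001 ]
side red [277.1 232.1] 224 [-96.5  91.5]
side yellow [272.  206.8] 181 [-95.6  -1. ]
side blue [218.4 198.2] 146 [ 31.1 -44.9]
top yellow [234.7 198.5] 93 [-84.3  -8.1]
top blue [250.4 148.2] 223 [ 30.3 -68.8]
```

View pics/b1s.png

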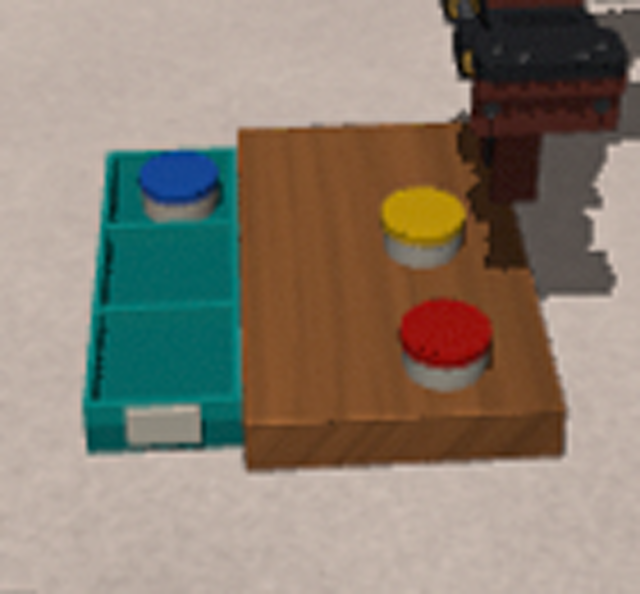

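View pics/b1.png

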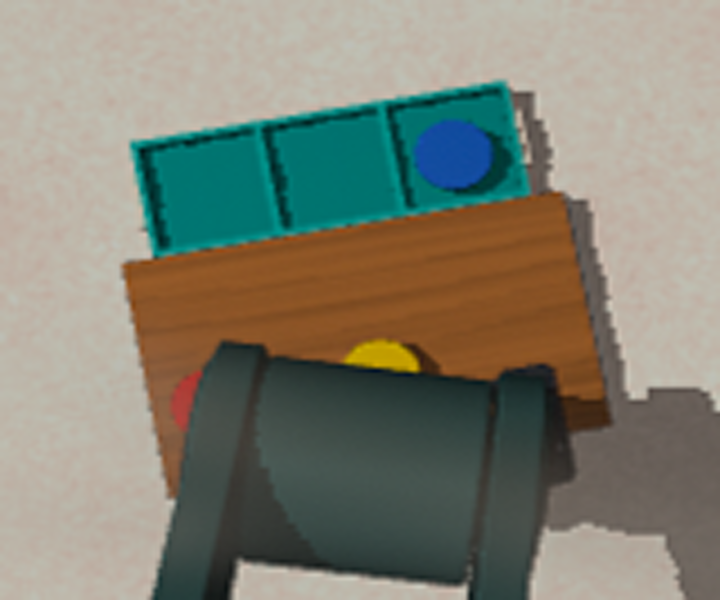

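The blue pot lies flat in the right well at about (30,-69) mm. Now the yellow pot.

```bash
python3 -m creep '[{"jaw":0.4,"offset":[0,0,2],"rotation":[0,0,0]},{"jaw":0.4,"offset":[0,0,3.5],"rotation":[0,0,0]},{"jaw":0.4,"offset":[0,0,3.7],"rotation":[0,0,0]},{"jaw":0.4,"offset":[0.5,0,3.7],"rotation":[0,0,0]},{"jaw":0.4,"offset":[1,0,3.7],"rotation":[0,0,0]},{"jaw":0.4,"offset":[1.6,0,3.7],"rotation":[0,0,0]},{"jaw":0.4,"offset":[2.3,0,3.7],"rotation":[0,0,0]},{"jaw":0.4,"offset":[3,-0.1,3.7],"rotation":[0,0,0]},{"jaw":0.4,"offset":[3.7,-0.1,3.7],"rotation":[0,0,0]},{"jaw":0.4,"offset":[4.4,-0.1,3.7],"rotation":[0,0,0]},{"jaw":0.4,"offset":[5,-0.1,3.7],"rotation":[0,0,0]},{"jaw":0.4,"offset":[5,-0.1,3.7],"rotation":[0,0,0]}]'
python3 - <<'E'
from h import *
go((3,0,53))
pots("side","pics/b2s.png")
E
```

```text
clock: 8.95
tcp_pos: [0.5562, 0.0255, 0.0544]
tool_rot: [0.995, 0.104, 0.001, 0.001]
contact_force: [0.3, 0.3, -0.5]
width: 0.0264
t 8.95 tcp pk mm [-87.5  -1.6] z 54.4 F [ 0.33  0.28 -0.46] w 0.026433708293446302 reach 0.557
(3, 0, 53) offset cm [ 9.05 -0.15  0.15] world [0.644 0.046 0.053]
rot [ 0.0024 -0.0008  0.0014]
side red [277.  232.2] 226 [-96.5  91.7]
side yellow [254.6 209. ] 136 [-54.   5.]
side blue [218.4 198.3] 146 [ 31.  -44.6]
```

View pics/b2s.png

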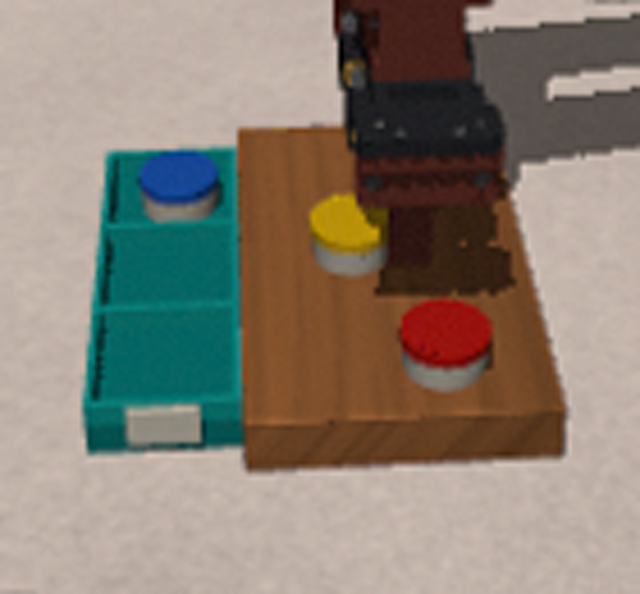

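The yellow pot is well seated at (350,230) in the crop. I'll push it on to the edge and over.

```bash
python3 -m creep '[{"jaw":0.4,"offset":[0.6,0,0.1],"rotation":[0,0,0]},{"jaw":0.4,"offset":[1.3,0,0.1],"rotation":[0,0,0]},{"jaw":0.4,"offset":[2,-0.1,0.1],"rotation":[0,0,0]},{"jaw":0.4,"offset":[2.7,-0.1,0.1],"rotation":[0,0,0]},{"jaw":0.4,"offset":[3.3,-0.1,0.1],"rotation":[0,0,0]},{"jaw":0.4,"offset":[3.9,-0.1,0.1],"rotation":[0,0,0]},{"jaw":0.4,"offset":[4.5,-0.1,0.1],"rotation":[0,0,0]}]'; python3 -m creep '[{"jaw":0.4,"offset":[0.6,0,0],"rotation":[0,0,0]},{"jaw":0.4,"offset":[1.2,0,0],"rotation":[0,0,0]},{"jaw":0.4,"offset":[1.8,0,0],"rotation":[0,0,0]},{"jaw":0.4,"offset":[2.4,0,0],"rotation":[0,0,0]},{"jaw":0.4,"offset":[3,0,0],"rotation":[0,0,0]},{"jaw":0.4,"offset":[3.6,0,0],"rotation":[0,0,0]},{"jaw":0.4,"offset":[4.2,0,0],"rotation":[0,0,0]},{"jaw":0.4,"offset":[4.7,0,0],"rotation":[0,0,0]},{"jaw":0.4,"offset":[4.7,0,0],"rotation":[0,0,0]}]'
python3 - <<'E'
from h import *
go((3,0,53))
pots("side","pics/b3s.png",.04)
E
```

```text
clock: 9.7
tcp_pos: [0.5998, 0.0359, 0.0532]
tool_rot: [0.995, 0.104, 0.0, 0.001]
contact_force: [-0.4, -0.4, 0.5]
width: 0.0261
clock: 10.6
tcp_pos: [0.6467, 0.0457, 0.0533]
tool_rot: [0.995, 0.104, 0.001, 0.001]
contact_force: [0.1, -0.0, 0.2]
width: 0.0264
t 10.6 tcp pk mm [ 5.3 -0.4] z 53.3 F [ 0.13 -0.04  0.23] w 0.02641780335672572 reach 0.648
(3, 0, 53) offset cm [-0.23 -0.05  0.03] world [0.644 0.046 0.053]
rot [ 0.0024 -0.0008  0.0015]
side red [277.  232.1] 225 [-98.7  76.2]
side yellow [216.  215.3] 154 [36.3  6.5]
```

View pics/b3s.png

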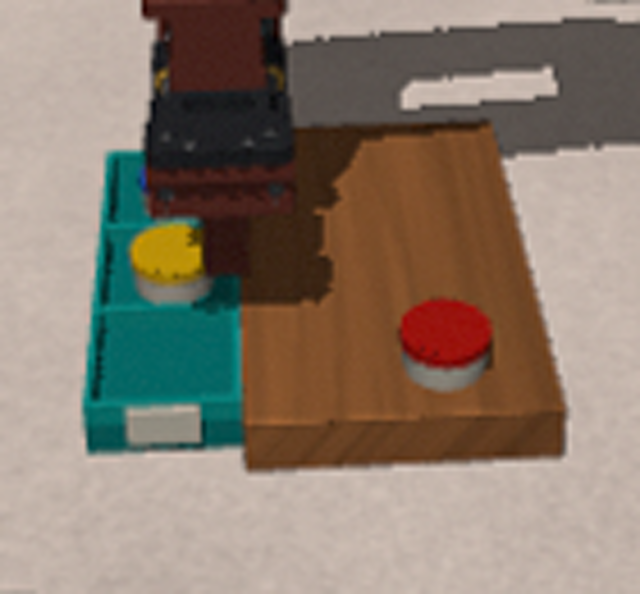

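The yellow pot is in the middle well at (170,260). Next is the red one, which needs a push slanted by 8°.

```bash
python3 -m creep '[{"jaw":0.4,"offset":[-0.8,0,0],"rotation":[0,0,0]},{"jaw":0.4,"offset":[-1.2,0,-3],"rotation":[0,0,0]},{"jaw":0.4,"offset":[-2,0,-6],"rotation":[0,0,0]},{"jaw":0.4,"offset":[-6,-3,-6],"rotation":[0,0,0.05]},{"jaw":0.4,"offset":[-10,-6,-6],"rotation":[0,0,0.1]},{"jaw":0.4,"offset":[-14,-9,-6],"rotation":[0,0,0.14]},{"jaw":0.4,"offset":[-14.5,-9.5,-6],"rotation":[0,0,0.14]},{"jaw":0.4,"offset":[-14.5,-9.5,-5],"rotation":[0,0,0.14]},{"jaw":0.4,"offset":[-14.5,-9.5,-4],"rotation":[0,0,0.14]},{"jaw":0.4,"offset":[-14.5,-9.5,-4],"rotation":[0,0,0.14]}]'
python3 - <<'E'
from h import *
go((-140,95,53),(-60,84,53),(5,74,53))
pots("side","pics/c1s.png"); pots("top","pics/c1.png",.04)
E
```

```text
clock: 11.65
tcp_pos: [0.4854, 0.108, 0.0915]
tool_rot: [0.999, 0.034, -0.0, 0.001]
contact_force: [0.1, 0.0, -0.3]
width: 0.0263
t 11.65 tcp pk mm [-139.8   93.7] z 91.5 F [ 0.08  0.02 -0.29] w 0.02627561980098088 reach 0.497
(-140, 95, 53) offset cm [-0.03 -0.13  3.85] world [0.485 0.109 0.053]
(-60, 84, 53) offset cm [ 8.04 -0.15  3.84] world [0.565 0.115 0.053]
(5, 74, 53) offset cm [14.62 -0.06  3.84] world [0.631 0.119 0.053]
rot [ 0.0024  0.0006 -0.1391]
side red [277.  232.2] 224 [-96.5  91.7]
side yellow [217.1 215.1] 181 [32.7 23. ]
side blue [218.5 198.2] 145 [ 30.8 -44.8]
top yellow [222.9 152.7] 229 [33.4  0.1]
top blue [250.4 148.2] 223 [ 31.8 -69.2]
```

View pics/c1s.png

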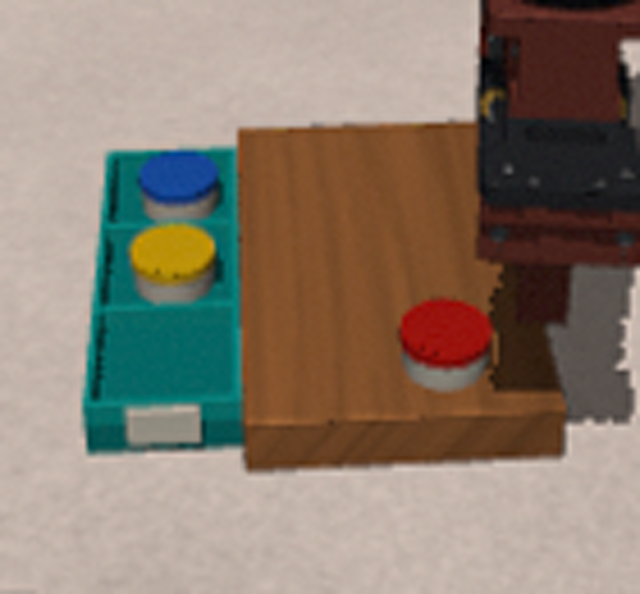

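View pics/c1.png

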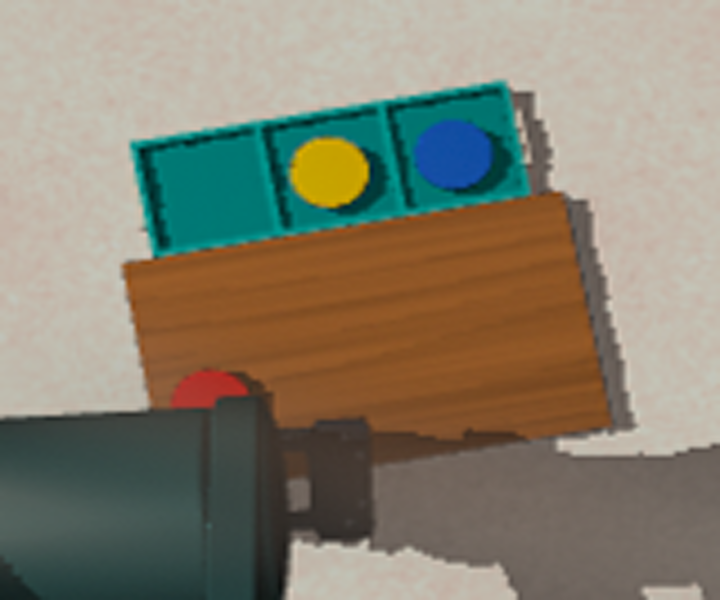

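Yellow and blue are both seated. The wrist link reaches out to the left, so I'll check its clearance to the sippy cup.

Run:
```python
from h import *
for c in("top","side"): cv2.imwrite(f"pics/c_full_{c}.png",optics.capture(c)[:,:,::-1])
```

```text
(no output)
```

View pics/c_full_top.png

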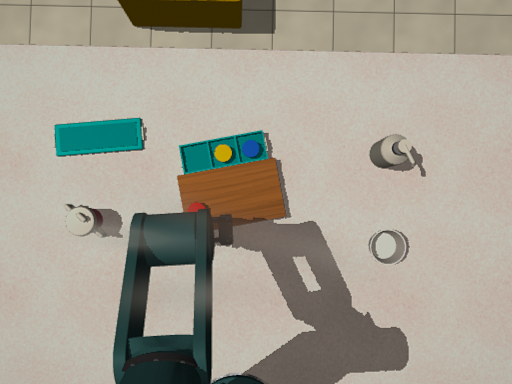

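View pics/c_full_side.png

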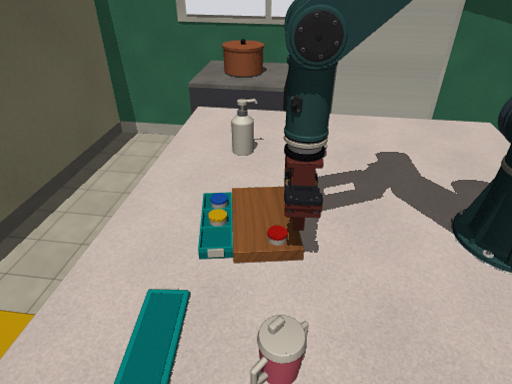

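The wrist link is well above and clear of the cup, which is at (85,220) in the top view. I'll lower and push the red pot along the slanted line.

```bash
python3 -m creep '[{"jaw":0.4,"offset":[0,-0.1,2],"rotation":[0,0,0]},{"jaw":0.4,"offset":[0,-0.1,3.5],"rotation":[0,0,0]},{"jaw":0.4,"offset":[0,-0.1,3.8],"rotation":[0,0,0]},{"jaw":0.4,"offset":[0.5,-0.1,3.8],"rotation":[0,0,0]},{"jaw":0.4,"offset":[1,-0.1,3.8],"rotation":[0,0,0]},{"jaw":0.4,"offset":[1.6,-0.1,3.8],"rotation":[0,0,0]},{"jaw":0.4,"offset":[2.3,-0.1,3.8],"rotation":[0,0,0]},{"jaw":0.4,"offset":[3,-0.1,3.8],"rotation":[0,0,0]},{"jaw":0.4,"offset":[3.7,-0.1,3.8],"rotation":[0,0,0]},{"jaw":0.4,"offset":[4.4,-0.1,3.8],"rotation":[0,0,0]},{"jaw":0.4,"offset":[5,-0.1,3.8],"rotation":[0,0,0]},{"jaw":0.4,"offset":[5,-0.1,3.8],"rotation":[0,0,0]}]'
python3 - <<'E'
from h import *
go((-40,81,53),(5,74,53))
pots("side","pics/c2s.png")
E
```

```text
clock: 13.05
tcp_pos: [0.5369, 0.1126, 0.0548]
tool_rot: [0.999, 0.034, 0.001, 0.001]
contact_force: [0.9, 0.1, 0.1]
width: 0.0264
t 13.05 tcp pk mm [-88.5  87.6] z 54.8 F [0.87 0.11 0.14] w 0.026389406385242686 reach 0.549
(-40, 81, 53) offset cm [ 4.89 -0.02  0.19] world [0.586 0.116 0.053]
(5, 74, 53) offset cm [9.45 0.05 0.2 ] world [0.631 0.119 0.053]
rot [ 0.0024 -0.0021 -0.1393]
side red [255.7 233. ] 100 [-50.6  91.5]
side yellow [217.2 215.1] 180 [32.7 22.8]
side blue [218.4 198.3] 147 [ 31.  -44.8]
```

View pics/c2s.png

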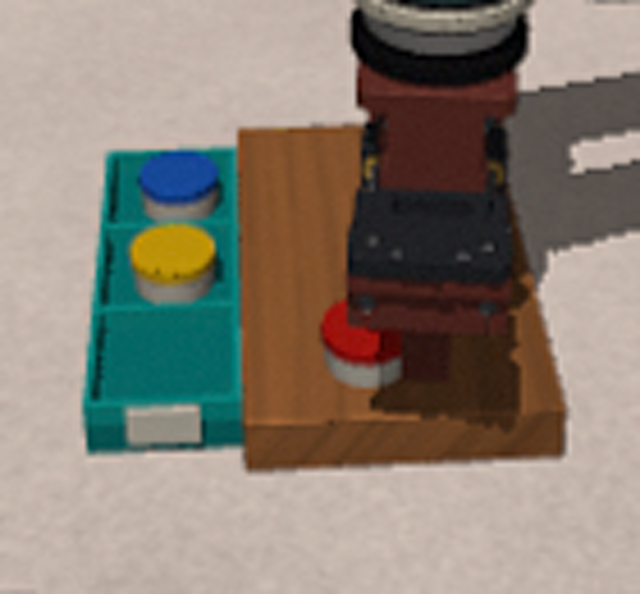

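The red pot is cradled at (365,345) and tracking the line.

```bash
python3 -m creep '[{"jaw":0.4,"offset":[0.7,0,0.1],"rotation":[0,0,0]},{"jaw":0.4,"offset":[1.4,0,0.1],"rotation":[0,0,0]},{"jaw":0.4,"offset":[2.1,0,0.1],"rotation":[0,0,0]},{"jaw":0.4,"offset":[2.8,0,0.1],"rotation":[0,0,0]},{"jaw":0.4,"offset":[3.5,0,0.1],"rotation":[0,0,0]},{"jaw":0.4,"offset":[4.2,0,0.1],"rotation":[0,0,0]},{"jaw":0.4,"offset":[4.8,0,0.1],"rotation":[0,0,0]},{"jaw":0.4,"offset":[4.8,0,0.1],"rotation":[0,0,0]}]'
python3 - <<'E'
from h import *
go((5,74,53))
pots("side","pics/c3s.png");pots("top","pics/c3.png")
E
```

```text
clock: 13.9
tcp_pos: [0.5853, 0.1159, 0.0539]
tool_rot: [0.999, 0.034, 0.001, 0.001]
contact_force: [-0.1, -0.0, -0.0]
width: 0.0266
t 13.9 tcp pk mm [-40.4  80.9] z 53.9 F [-0.15 -0.01 -0.01] w 0.026554515614542314 reach 0.597
(5, 74, 53) offset cm [4.59 0.05 0.1 ] world [0.631 0.119 0.053]
rot [ 0.0025 -0.0025 -0.1394]
side red [233.7 233.1] 77 [-3.8 88.8]
side yellow [217.2 215.1] 180 [32.7 22.8]
side blue [218.5 198.3] 146 [ 30.8 -44.7]
top yellow [222.9 152.6] 230 [31.9 -0.3]
top blue [250.4 148.2] 223 [ 30.3 -68.8]
```

View pics/c3s.png

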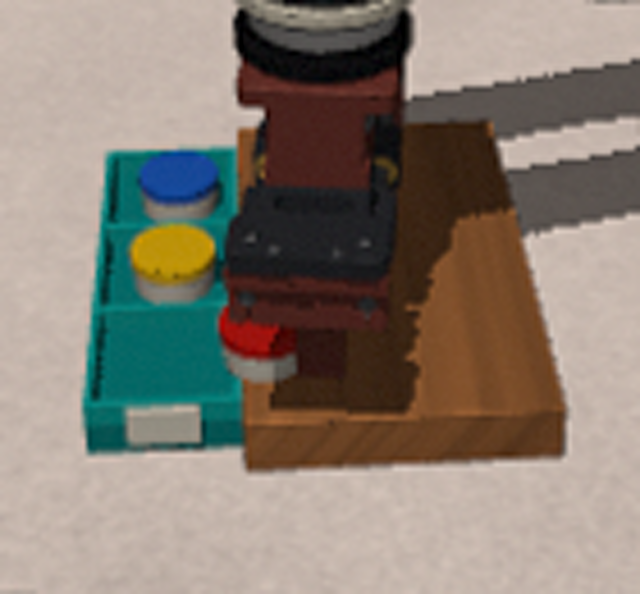

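View pics/c3.png

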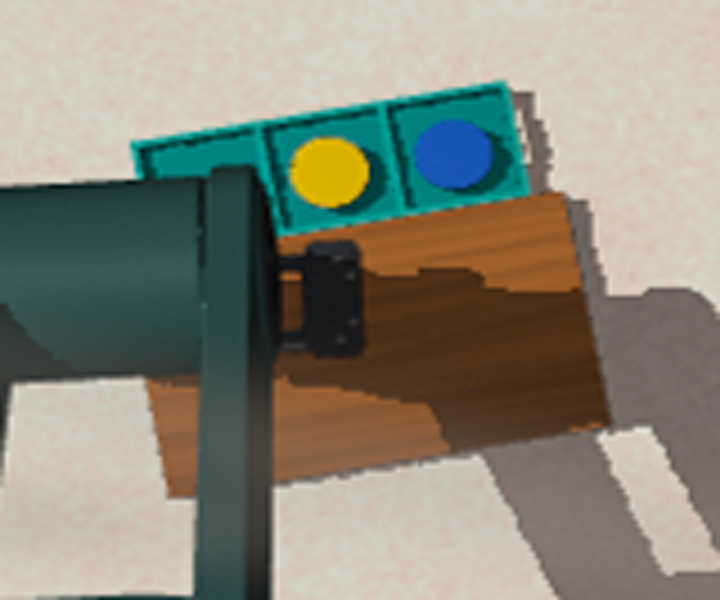

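The red pot is at the edge, heading for y≈73, which is inside the left well's limits. I'll push it over.

```bash
python3 -m creep '[{"jaw":0.4,"offset":[0.6,0.05,0.1],"rotation":[0,0,0]},{"jaw":0.4,"offset":[1.2,0.1,0.1],"rotation":[0,0,0]},{"jaw":0.4,"offset":[1.8,0.15,0.1],"rotation":[0,0,0]},{"jaw":0.4,"offset":[2.4,0.2,0.1],"rotation":[0,0,0]},{"jaw":0.4,"offset":[3,0.2,0.1],"rotation":[0,0,0]},{"jaw":0.4,"offset":[3.6,0.2,0.1],"rotation":[0,0,0]},{"jaw":0.4,"offset":[4.2,0.2,0.1],"rotation":[0,0,0]},{"jaw":0.4,"offset":[4.6,0.2,0.1],"rotation":[0,0,0]},{"jaw":0.4,"offset":[4.6,0.2,0.1],"rotation":[0,0,0]}]'
python3 - <<'E'
from h import *
go((5,74,53))
pots("side","pics/c4s.png",.04)
E
```

```text
clock: 14.9
tcp_pos: [0.6309, 0.117, 0.0528]
tool_rot: [0.999, 0.034, 0.001, 0.001]
contact_force: [0.5, 0.1, -0.3]
width: 0.0263
t 14.9 tcp pk mm [ 4.4 72.6] z 52.8 F [ 0.52  0.1  -0.27] w 0.026310996252496593 reach 0.642
(5, 74, 53) offset cm [ 0.04 -0.15 -0.02] world [0.631 0.119 0.053]
rot [ 0.0024 -0.0019 -0.1393]
side red [213.8 234.7] 116 [39.7 75.9]
```

View pics/c4s.png

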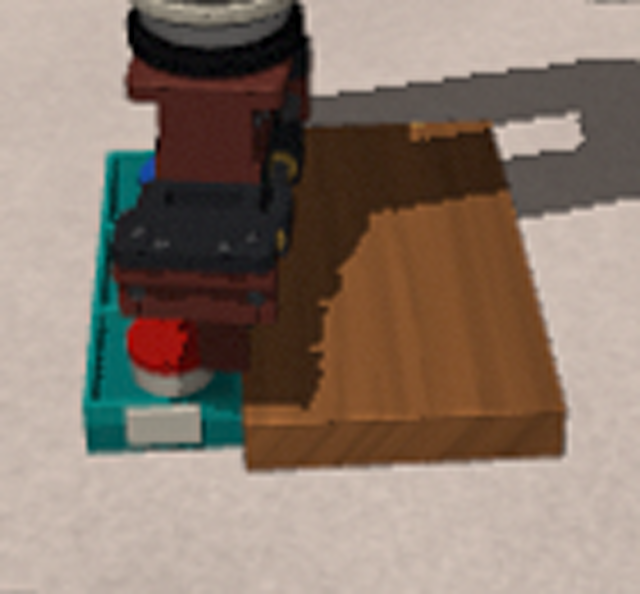

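The red pot is in the left well at (170,350). I'll retreat up and away towards the robot, then check from above.

```bash
python3 -m creep '[{"jaw":0.4,"offset":[-0.8,0,0],"rotation":[0,0,0]},{"jaw":0.4,"offset":[-1.2,0,-3],"rotation":[0,0,0]},{"jaw":0.4,"offset":[-2,0,-8],"rotation":[0,0,0]},{"jaw":0.4,"offset":[-4,0,-13],"rotation":[0,0,0]},{"jaw":0.4,"offset":[-9,4,-17],"rotation":[0,0,0]},{"jaw":0.4,"offset":[-14,9,-18],"rotation":[0,0,0]},{"jaw":0.4,"offset":[-18,13,-18],"rotation":[0,0,0]},{"jaw":0.4,"offset":[-20,17,-18],"rotation":[0,0,0]},{"jaw":0.4,"offset":[-20,22,-18],"rotation":[0,0,0]},{"jaw":0.4,"offset":[-20,26,-18],"rotation":[0,0,0]},{"jaw":0.4,"offset":[-20,28,-18],"rotation":[0,0,0]},{"jaw":0.4,"offset":[-20,28,-18],"rotation":[0,0,0]}]'
python3 - <<'E'
from h import *
go((5,74,53))
pots("side","pics/d1s.png",.04);pots("top","pics/d1.png",.04)
cv2.imwrite("pics/d_full.png",optics.capture("top")[:,:,::-1])
from station import models
for t in("pot_red","pot_yellow","pot_blue"):
    for c in("top","side"):
        for r in models.tip_of(t,c)[:1]: print(t,c,r["score"],(pk(r["at"])*1000).round(1),r["at"][2])
for t in("ramekin","sippy_cup","dispenser","box_lid"):
    for r in models.tip_of(t,"top")[:1]+models.tip_of(t,"side")[:1]: print(t,r)
E
```

```text
clock: 16.15
tcp_pos: [0.4492, -0.1809, 0.2335]
tool_rot: [1.0, 0.031, 0.002, 0.003]
contact_force: [-0.2, 1.6, -0.4]
width: 0.0261
t 16.15 tcp pk mm [-234.8 -181.5] z 233.5 F [-0.2   1.6  -0.43] w 0.026134042717536658 reach 0.484
(5, 74, 53) offset cm [ 19.99 -28.84  17.95] world [0.631 0.119 0.053]
rot [ 0.0058 -0.0025 -0.1448]
side red [217.  233.6] 194 [32.8 72.8]
side yellow [217.1 215. ] 177 [33.8  5.4]
side blue [218.4 198.2] 146 [ 32.2 -63.8]
top red [195.6 158.1] 218 [32.4 69.3]
top yellow [222.9 152.7] 228 [33.4  0.2]
top blue [250.4 148.2] 223 [ 31.8 -69.2]
pot_red top 0.47 [34.7 69.1] 0.0189
pot_red side 0.84 [28.6 66.9] 0.0189
pot_yellow top 0.6 [33.5  1.2] 0.0176
pot_yellow side 0.73 [30.2  3.6] 0.0153
pot_blue top 0.71 [ 32.1 -73.5] 0.0199
pot_blue side 0.67 [ 36.  -71.8] 0.0179
ramekin {'at': [0.455, -0.3577, -0.0031], 'score': 0.87}
ramekin {'at': [0.4518, -0.3589, 0.0044], 'score': 0.69}
sippy_cup {'at': [0.502, 0.3858, 0.0045], 'score': 0.85}
sippy_cup {'at': [0.4983, 0.3877, -0.0026], 'score': 0.63}
dispenser {'at': [0.6847, -0.3553, 0.0014], 'score': 0.69}
dispenser {'at': [0.6848, -0.355, 0.0011], 'score': 0.87}
box_lid {'at': [0.7062, 0.3725, -0.0013], 'score': 0.91}
box_lid {'at': [0.7112, 0.3737, 0.0032], 'score': 0.74}
```

View pics/d1s.png

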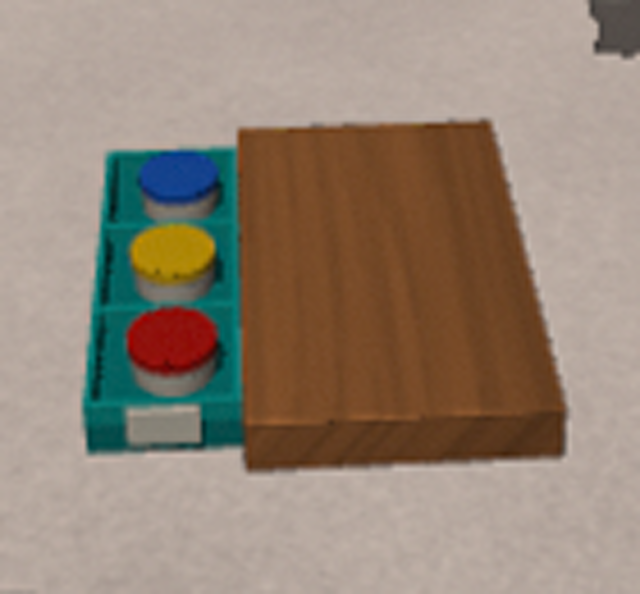

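View pics/d1.png

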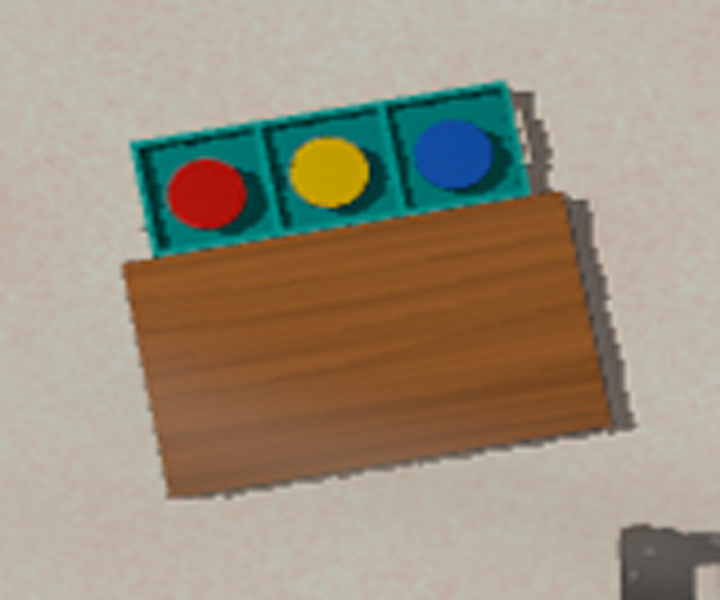

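View pics/d_full.png

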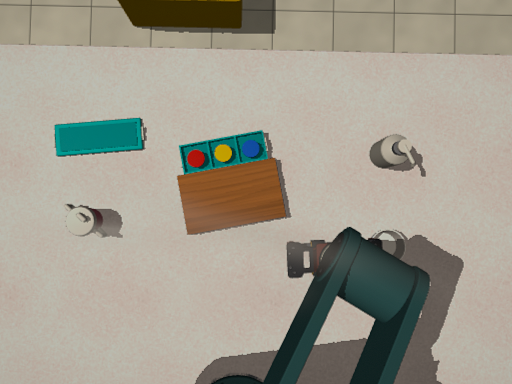

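All three pots lie flat in their wells, and the bystanders stand where they were. Nothing is being touched, so I'll hand in.

```bash
python3 -c "
from station import env,status
print(env.hand_in(), status.get_state()['clock'])"
```

```text
the job is handed in; nothing more can be done
the job is handed in; nothing more can be done
```

I slid all three pots along the board with half-open fingers and over the edge into the wells: blue into the right, yellow into the middle and red into the left. No pot was lifted, and I handed the job in at about 17 s on the robot's clock.

**Pots:** In the last top view all three are lid up and flat, within about 5 mm of their well centres (limit 20 mm). The networks put their undersides at 15–20 mm above the worktop (limit 24 mm).

**Bystanders:** The ramekin, sippy cup, dispenser and box lid read within about 8 mm of where they started (limit 20 mm), which is about the networks' measuring error.

**Robot:** The arm was clear of everything at hand-in.

**Disagreements:** The side camera read the pots' sideways positions up to 5 mm further left than the top camera. The networks' two-camera readings of a pot differed by up to about 6 mm. Both are well inside the limits. I got no verdict from the hand-in itself.

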